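# Clip the large negative carrier into the sprung viewing box and turn up its sunken dimmer

## Robot

A 6-joint arm with a two-finger parallel gripper is mounted at the origin on the work surface. World frame = base frame: x ahead of the robot, y to its left, z up, the work surface at z = 0. Lengths are in m, angles in rad, forces in N, time in s.
With the tool pointing down it reaches from about 0.375 to 0.9 m from the base axis. Payload 3.1 kg.
Tool frame: the origin (TCP) lies on the centre line of the jaws, within the pads' length; the fingertips stand robot.tip_reach ahead of it and the grasp point (between the pads) lies 8 mm behind it (robot.tip_reach is the distance from the TCP to the fingertips, in m); z points along the fingers, y is the line along which they close (so a half turn about z gives the same grasp; the last joint's range is limited). The gripper opens to 87 mm and grips with 3 to 60 N. Pads are 19 mm wide; open, the fingers measure 117 mm over their backs; the gripper's body (75 mm by 190 mm) begins 51 mm behind the grasp point.
Start: joints at [1.129, 0.527, 1.433, -0, 1.181, -0.178], TCP at [0.163, 0.603, 0.234] pointing down, gripper open.
Joint ranges: [-3.08, 3.08], [-0.75, 2.2], [0.22, 2.44], [-1.43, 4.57], [0, 2.65], [-2.85, 2.85]. Speed limits (rad/s): [2.79, 2.79, 3.14, 3.14, 3.14, 3.14].

## Interface

Orientations are given as a unit quaternion [x, y, z, w].
In Python, from rig import robot gives the robot as it stands.
- The arm moves only by the tool jog_arm, never from a script. Its argument "motion" is one flat list of numbers, 7 for each row, row after row: the shift along the tool's x, y, z scaled (see below), then the turn, a rotation vector about the tool's x, y, z scaled (see below), then the gripper's target within -1 to 1 (shut at 1, half-way at 0, fully open at -1). In form: [x, y, z, rx, ry, rz, hand, x, y, z, rx, ry, rz, hand, ...]. A call has 1 to 12 rows; each row shifts and turns the commanded pose from where the row before left it, along the tool's axes as they then stand; what a row does not reach is not made up. The controller multiplies each number of a shift by 4 cm and each number of a turn by 4 degrees. A row lasts 1/8 s, in which the tool goes at most 62.5 mm and 10.7 degrees, less where a joint would pass 70% of its speed; a pose out of reach is approached as far as the arm can. A call with a number of a shift or a turn outside -1 to 1 is refused whole. A call with a gripper value outside its range is refused whole. The fingers move at their own pace and stop on an object; "grip_force" is the grip in N (left out, the last holds). Time passes only in rows, so rows that do not move let the fingers close. It gives the time, the measured TCP pose, the force, the opening and the grip force at its end, in the units of the state.
- robot.get_obs(): the state, without advancing time (a new reading comes with each control period).
- robot.camera(name): name is "scene" or "top"; returns the picture (480x640x3 uint8, blue, green, red); there is no depth.
- robot.calibration(name): a dict with "fx", "fy", "cx", "cy" (pixels), "dist_coeffs" ([k1, k2, p1, p2, k3] as OpenCV has them; the pictures are not rectified), "R" (3x3) and "t" (3): a world point X has camera coordinates R X + t. Camera axes: x right, y down, z forward; pixel columns grow to the right and rows downward; lengths in m; the calibration is good to about 2 mm. A picture is of the moment at which its call begins. calibration takes no time and is no camera call.
- robot.hand_in(): hands the job in; it is judged then, once.
The state is a dict: "time": time; "q": joint angles; "joint_velocities": joint speeds; "joint_torque": joint torques, N m; "position": TCP position; "tool_rot": TCP orientation; "ft_force": force on the tool from outside, world axes, zero at the start; "moment": the same for the moment, N m; "grip_width": finger opening in m; "grip_force": force on a finger pad.
Only numpy, scipy, OpenCV 4.12 (cv2) and the standard library are available. Lean on these libraries where they do the work, as an engineer would, in place of code of your own. Each camera call takes 0.05 s, during which the arm holds its last target. There are 200 camera calls.

## Task

Take the widest of the three glass negative carriers out of the wooden stand and load it upright in the viewing box: press the sprung gate back with the carrier, lower it gently all the way down onto the deck behind the two lips, about midway along them, and let go so that the gate holds it against the lips. Then turn the dimmer knob sunk in the well of the box clockwise, fully up to its stop. It is glass, so do not force or drop it, and leave the other two carriers in the stand and everything else on the counter undisturbed.

Things in the scene. Friction and masses are not known exactly. Their poses are not given: they have to be found in the camera images.
- carrier_wide: the carrier to load: upright aluminium frame with a glass pane, 12 mm thick (its x), 140 mm wide (y), 90 mm high, plus a grip tab on the middle of its top edge, 12 mm thick (x), 30 mm wide (y), 90 to 124 mm above the foot. About 0.3 kg; same from front and back. Origin: centre of the foot, z up. Starts in any one of the stand's slots, its x and y along the stand's x and y
- carrier_wide_tab (a point): centre of the grip tab of the widest carrier, 107 mm above its foot
- carrier_medium: another carrier of the same make, only 110 mm wide; stays in the stand. Origin: centre of its foot
- carrier_narrow: another carrier of the same make, only 85 mm wide; stays in the stand. Origin: centre of its foot
- stand: fixed wooden stand, 175 mm (its x) by 120 mm (y), 45 mm high. Three slots run along its y at x = -60, 0 and +60 mm, 15 mm wide, floor 12 mm above the counter. Origin: centre of the underside. Carriers stand in the slots with their width along the stand's y; lift one straight up 33 mm to clear its slot
- viewbox: fixed grey steel box; flat deck 45 mm above the counter, x = -175 to +85 mm, y = -95 to +95 mm in its own frame. Origin: on the counter, below the gate-side face of the lips, midway between them. In +x of the lips stands the sprung gate, then a fixed spring housing, x = 53 to 79 mm, 40 mm above the deck. Round well at x = -110 mm, y = 0: 104 mm across, 24 mm deep below the deck
- seat (a point): where the middle of the carrier's foot belongs: on the deck, 6 mm in +x from the lips' face, the carrier's width along the box's y. Frame as viewbox. The two lips are fixed steel blocks at viewbox y = -45 and +45 mm, each 36 mm long, x = -8 to 0 mm, rising 22 mm above the deck
- gate (a joint): travel of the sprung gate in m, along the box's +x: 0 when shut (its face is then 4 mm from the lips), 0.026 at its stop. The spring pushes it shut with 5 N at 0 and 250 N/m more as it opens (8 N at 12 mm). With a carrier clamped it reads 0.008. Its friction on the carrier can hold it up short of the deck: press it down with 10 to 15 N
- gate_top (a point): middle of the top edge of the gate's face (the face towards the lips). The gate is an upright plate 150 mm wide, 10 mm thick, 62 mm high above the deck, so it stands 40 mm higher than the lips: a carrier held just above the lips can push its face back
- dimmer (a joint): angle of the dimmer knob in rad, growing clockwise seen from above: 0 at its lowest, 1.4 at the full stop; turns with light friction (0.04 N m) and stays where it is left. It starts between 0 and 0.35
- dimmer_top (a point): centre of the knob's top, on its vertical axis, 2 mm below the deck and 22 mm above the well's floor. The knob is a black bar 44 mm long (this frame's x), 16 mm thick (y), 18 mm tall, on a skirt 44 mm across, 4 mm thick; grip across the thickness. The frame turns with the knob. Fully open fingers may be too wide for the well: go in part open
- lens_wrench: bystander: chrome lens wrench 150 mm long, lying between stand and box; origin at its middle
- print_tong: bystander: red plastic print tong 180 mm long, lying between stand and box; origin at its middle
- loupe: bystander: black loupe 45 mm high; origin centre of the foot
- film_tank: bystander: black film tank 120 mm high, 84 mm across; origin centre of the foot
- beaker: bystander: clear beaker 110 mm high, 80 mm across; origin centre of the foot
- developer: bystander: brown bottle 190 mm high, 76 mm across; origin centre of the foot
- dust_brush: bystander: dust brush 170 mm long lying flat

How it is judged:
On the way, in this order (a step that is already met when the one before it is completed fails the run):
1. the widest carrier stands on the deck between the lips and the gate, let go and clamped by the gate (z of carrier_wide in the frame of viewbox between 0.042 and 0.048 m and x of carrier_wide in the frame of viewbox between 0.003 and 0.009 m and y of carrier_wide in the frame of viewbox between -0.02 and 0.02 m and angle between carrier_wide's own z axis and vertical below 0.06 rad and angle between the y axis of carrier_wide and the y axis of viewbox, either way round below 0.06 rad and value of joint gate between 0.006 and 0.0105 m and contact force between carrier_wide and the fingers below 0.3 N), for 0.3 s.
2. the dimmer is turned clockwise up to its stop (over 1.25 rad) (value of joint dimmer above 1.25 rad), for 0.2 s.
At the end, for the whole second after the job is handed in: Widest carrier upright and square (0.06 rad) on the viewing box deck: foot within 3 mm of the seat in height and across the lips, 20 mm along them, at rest, let go, gate closed on it (6 to 10.5 mm). Dimmer over 1.25 rad. Other two carriers within 15 mm of their starts (all of step 1 and linear speed of carrier_wide below 0.02 m/s and value of joint dimmer above 1.25 rad and distance of each of carrier_medium, carrier_narrow from where it was at the start of the episode below 0.015 m); the robot touches nothing.
It fails at once if the carrier is forced or dropped onto the viewing box (over 60 N between them) (contact force between carrier_wide and viewbox above 60 N).
It fails at once if another carrier is moved more than 20 mm (distance of any of carrier_medium, carrier_narrow from where it was at the start of the episode above 0.02 m).
It fails at once if a bystander is moved more than 30 mm (distance of any of lens_wrench, print_tong, loupe, film_tank, beaker, developer, dust_brush from where it was at the start of the episode above 0.03 m).
It also fails if it takes over 54 s, if anything falls off the work surface, if the arm or the gripper's body presses on something with over 40 N, if the wrist force passes 120 N, or if a joint passes its speed limit or range.

## Working session

There is one attempt and no reset: what is moved stays moved. The work goes in short steps, Python scripts to look and compute and a tool call to move; the robot and the scene stay as the last step left them, time stands still between calls to the robot, and variables do not carry over. Pictures are saved under pics/ and viewed, at most 11 in all, crops included, and the job is handed in when it is done.

Besides the shell and the picture viewer there is one more tool, called after "Emit:" as name(argument=value, ...), one argument or row to a line, values as JSON. jog_arm: Moves the arm, as the interface text tells. Shifts and turns lie within -1 to 1; 1 stands for 4 cm of shift or 4 degrees of turn. Its arguments: {"type":"object","properties":{"motion":{"type":"array","items":{"type":"number"}},"grip_force":{"type":"number"}},"required":["motion"]}

```bash
mkdir -p pics; python3 - <<'E'
from rig import robot
import cv2,numpy as np
np.set_printoptions(precision=4,suppress=True)
for n in("scene","top"):
    cv2.imwrite(f"pics/{n}0.png",robot.camera(n))
    c=robot.calibration(n); print(n,c["fx"],c["fy"],c["cx"],c["cy"],c["dist_coeffs"],"cam at",-np.array(c["R"]).T@c["t"],np.array(c["R"]))
print(robot.tip_reach,robot.get_obs())
E
```

```text
scene 609.0894574395612 609.0894574395612 312.2363967099722 238.10458007226794 [0.0537 0.     0.     0.     0.    ] cam at [ 1.3946 -0.4984  1.4226] [[ 0.4906  0.8713  0.0149]
 [ 0.7039 -0.3861 -0.5961]
 [-0.5136  0.303  -0.8027]]
top 446.5032301763991 446.5032301763991 322.71893198958134 237.50076311117934 [-0.0383  0.      0.      0.      0.    ] cam at [0.351  0.0156 1.2819] [[ 0.0151 -0.9998 -0.012 ]
 [-0.9832 -0.0127 -0.1818]
 [ 0.1816  0.0145 -0.9833]]
0.011 {'time': 0.1, 'q': array([ 1.1285,  0.5284,  1.4338, -0.    ,  1.1814, -0.1785]), 'joint_velocities': array([-0.0004, -0.0008, -0.0016,  0.0002,  0.    , -0.0013]), 'joint_torque': array([  0.0002, -44.0987, -17.7151,   0.0635,   0.0534,  -0.    ]), 'position': array([0.1627, 0.6028, 0.2327]), 'tool_rot': array([ 0.1315,  0.9913, -0.0009, -0.0003]), 'ft_force': array([0.4851, 0.0354, 0.4399]), 'moment': array([ 0.0038, -0.0337, -0.0036]), 'grip_force': 0.0, 'grip_width': 0.08682427244346191}
```

View pics/top0.png

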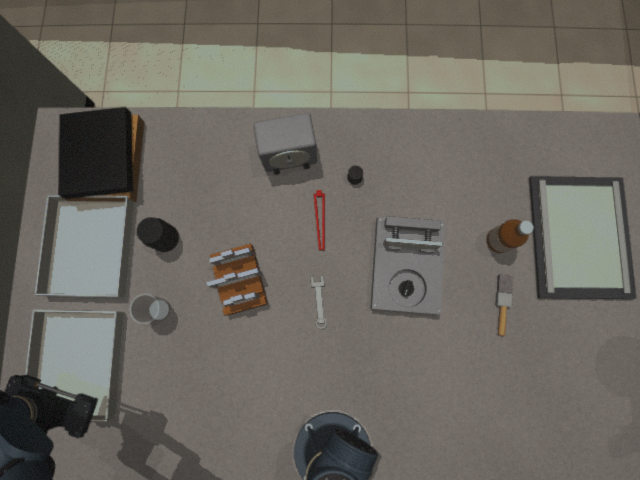

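View pics/scene0.png

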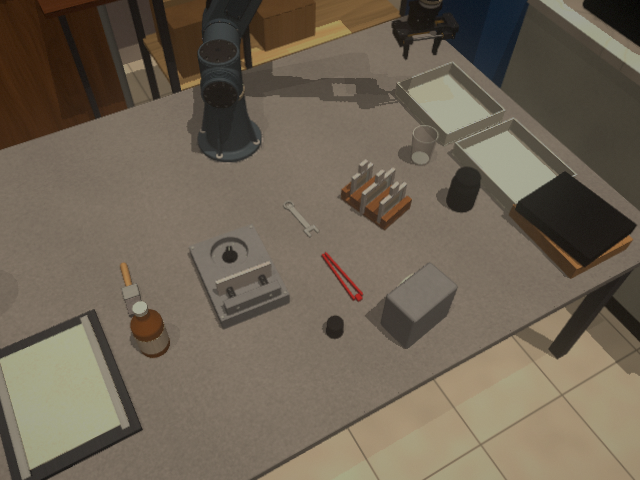

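The top view shows the stand around (238,280) with three carriers, the middle one probably the widest. The box is around (408,265), with its gate on the far side (world +x) and the knob at (407,288). I'll zoom in.

```bash
python3 - <<'E'
import cv2,numpy as np
def crop(im,x,y,w,h,s):
    c=cv2.resize(im[y:y+h,x:x+w],None,fx=s,fy=s,interpolation=cv2.INTER_CUBIC)
    for i in range(0,w,10):
        cv2.line(c,(i*s,0),(i*s,4 if (x+i)%20 else 9),(0,255,255),1)
        if (x+i)%20==0: cv2.putText(c,str(x+i),(i*s,20),0,.35,(0,255,255),1)
    for j in range(0,h,10):
        cv2.line(c,(0,j*s),(4 if (y+j)%20 else 9,j*s),(0,255,255),1)
        if (y+j)%20==0: cv2.putText(c,str(y+j),(10,j*s+4),0,.35,(0,255,255),1)
    return c
t=cv2.convertScaleAbs(cv2.imread("pics/top0.png"),alpha=1.5); s=cv2.convertScaleAbs(cv2.imread("pics/scene0.png"),alpha=1.5)
cv2.imwrite("pics/ct.png",np.hstack([crop(t,200,220,80,110,5),crop(t,368,212,80,110,5)]))
cv2.imwrite("pics/cs.png",np.hstack([crop(s,335,150,90,140,4),crop(s,185,215,110,140,4)]))
E
```

```text
(no output)
```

View pics/ct.png

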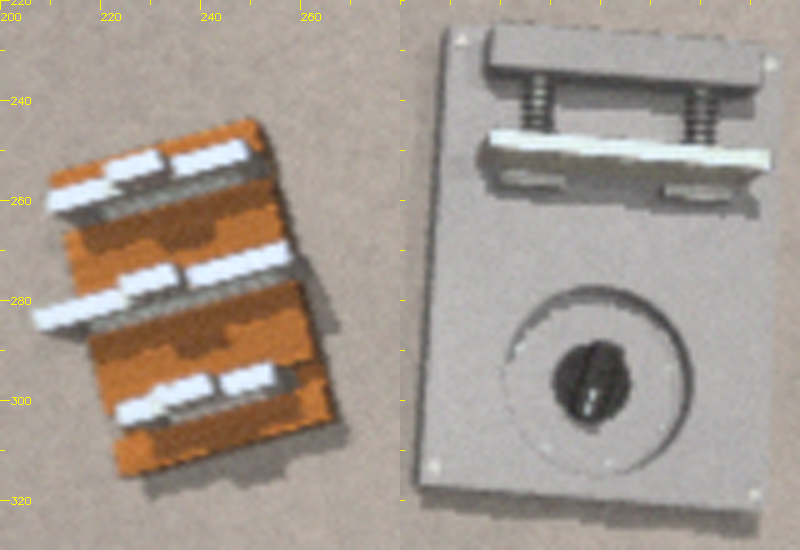

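View pics/cs.png

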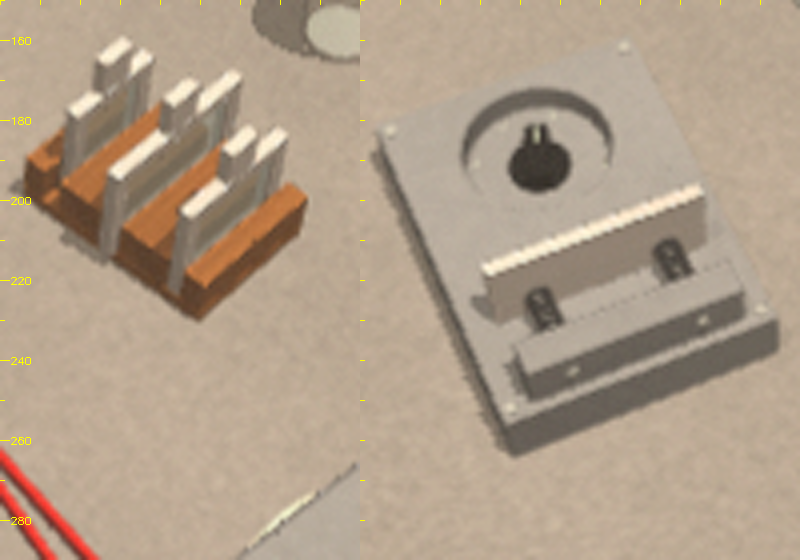

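Top crop: the middle carrier is the widest, with its top edge running from about (207,284) to (258,271) and its tab at (230,276). The gate top runs from (386,239) to (442,244). The well is centred near (407,288), and the knob's mark is near (406,292). Next I'll measure with rays.

```bash
cat > h.py <<'E'
import cv2,numpy as np
from rig import robot
np.set_printoptions(precision=4,suppress=True)
def ray(n,px):
    c=robot.calibration(n);K=np.array([[c["fx"],0,c["cx"]],[0,c["fy"],c["cy"]],[0,0,1]])
    u=cv2.undistortPoints(np.array(px,float).reshape(-1,1,2),K,np.array(c["dist_coeffs"]))[:,0]
    R=np.array(c["R"]);return -R.T@np.array(c["t"]),np.c_[u,np.ones(len(u))]@R
def plane(n,px,z):
    o,d=ray(n,px);return (o+d*((z-o[2])/d[:,2:]))
def proj(n,X):
    c=robot.calibration(n);K=np.array([[c["fx"],0,c["cx"]],[0,c["fy"],c["cy"]],[0,0,1]])
    return cv2.projectPoints(np.array(X,float).reshape(-1,1,3),cv2.Rodrigues(np.array(c["R"]))[0],np.array(c["t"],float),K,np.array(c["dist_coeffs"]))[0][:,0]
E
python3 - <<'E'
from h import *
t=cv2.imread("pics/top0.png");s=cv2.imread("pics/scene0.png")
g=cv2.cvtColor(t,6)
m=((g>140)*255).astype('uint8')
for nm,(x,y,w,h) in dict(stand=(200,220,80,110),box=(380,230,68,30)).items():
    big=cv2.resize(g[y:y+h,x:x+w],None,fx=4,fy=4,interpolation=cv2.INTER_CUBIC)
    mm=((big>(125 if nm=="stand" else 125))*255).astype('uint8')
    for c in cv2.findContours(mm,0,2)[0]:
        if cv2.contourArea(c)<150: continue
        r=cv2.minAreaRect(c); P=(cv2.boxPoints(r)+.5)/4-.5+[x,y]
        print(nm,"area",cv2.contourArea(c)/16,"rect px",P.round(1).tolist())
# manual points, ct px -> image px
f=lambda L,ox,oy:(np.array(L,float)+.5)/5-.5+[ox,oy]
print("stand top z45",plane("top",f([(48,172),(255,118),(335,420),(122,475)],200,220),.045)[:,:2])
b=plane("top",f([(47,27),(383,58),(18,487),(362,512)],368,212),.045)[:,:2];print("deck",b, "sizes",np.linalg.norm(b[1]-b[0]),np.linalg.norm(b[3]-b[2]),np.linalg.norm(b[2]-b[0]),np.linalg.norm(b[3]-b[1]))
print("well",plane("top",f([(197,382)],368,212),.045))
print("W tab top z136",plane("top",f([(118,282),(175,262),(182,280),(124,297)],200,220),.136))
print("W edge z102",plane("top",f([(33,310),(35,330),(287,242),(292,262)],200,220),.102))
# knob enlarged
k=cv2.resize(t[270:306,390:426],None,fx=11,fy=11,interpolation=cv2.INTER_CUBIC)
q=cv2.resize(s[235:275,205:255],None,fx=8,fy=8,interpolation=cv2.INTER_CUBIC)
q=cv2.resize(q,(400,396))
cv2.imwrite("pics/k.png",np.hstack([cv2.convertScaleAbs(k,alpha=3.5),cv2.convertScaleAbs(q,alpha=3.5)]))
E
```

```text
stand area 74.71875 rect px [[221.8, 300.5], [239.9, 292.8], [242.0, 297.8], [223.9, 305.5]]
stand area 36.75 rect px [[243.5, 294.5], [253.3, 291.9], [254.4, 296.1], [244.7, 298.8]]
stand area 114.875 rect px [[205.3, 281.7], [233.2, 271.2], [235.4, 276.9], [207.4, 287.4]]
stand area 74.0625 rect px [[236.7, 273.1], [256.2, 267.6], [257.4, 271.8], [237.9, 277.3]]
stand area 89.96875 rect px [[207.5, 259.0], [229.4, 247.8], [232.3, 253.3], [210.4, 264.5]]
stand area 51.3125 rect px [[233.7, 251.0], [247.8, 247.1], [248.9, 251.1], [234.9, 255.1]]
box area 182.28125 rect px [[385.4, 240.9], [385.7, 236.4], [441.7, 240.9], [441.3, 245.4]]
stand top z45 [[0.5282 0.3526]
 [0.5605 0.2369]
 [0.3927 0.1854]
 [0.3608 0.3016]]
deck [[ 0.6407 -0.1194]
 [ 0.6252 -0.3097]
 [ 0.3823 -0.1019]
 [ 0.3711 -0.2899]] sizes 0.19094938895374156 0.18832724467822864 0.25902480280324686 0.25483170760445895
well [[ 0.4409 -0.2008  0.045 ]]
W tab top z136 [[0.4583 0.2879 0.136 ]
 [0.4691 0.2588 0.136 ]
 [0.4599 0.2547 0.136 ]
 [0.4506 0.2843 0.136 ]]
W edge z102 [[0.4459 0.3406 0.102 ]
 [0.4353 0.3389 0.102 ]
 [0.4842 0.2066 0.102 ]
 [0.4736 0.2035 0.102 ]]
```

View pics/k.png

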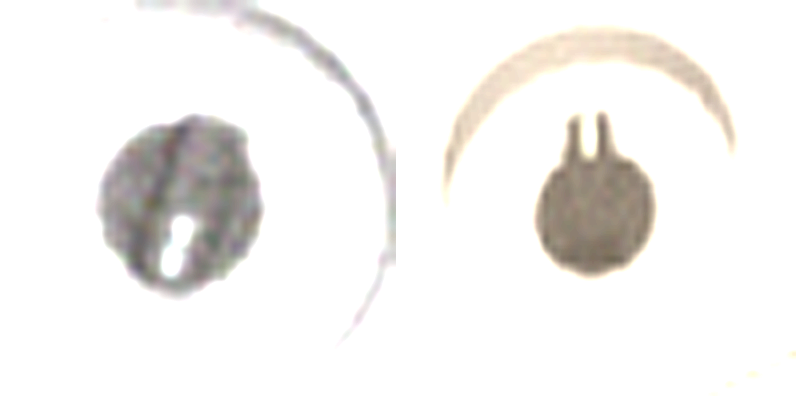

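Knob crop: the bar's pointer mark runs from (186,217) to (172,272) in the 11x crop, so the bar leans about 15° right of image-up. In the scene view the mark sits on the robot-facing side. The carrier and stand sizes agree with the given ones. Next: box pose, cross-checks against the scene view, and the first move.

```bash
cat >> h.py <<'E'
from scipy.spatial.transform import Rotation as Ro
def go(P,yaw=None,hand=0,n=None):
    """rows (tool axes, scaled) from the measured pose to P; yaw = world angle of tool y, deg"""
    o=robot.get_obs();R=Ro.from_quat(o["tool_rot"]);M=R.as_matrix()
    y0=np.degrees(np.arctan2(M[1,1],M[0,1]));d=np.array(P)-o["position"]
    tilt=np.cross(M[:,2],[0,0,-1]);dy=0 if yaw is None else (yaw-y0+90)%180-90
    k=max(1,int(np.ceil(max(abs(dy)/4,np.abs(d).max()/.04*1.2)))) if n is None else n
    print("t",round(o["time"],2),"pos",o["position"],"yaw",round(y0,2),"dyaw",round(dy,2),"d",d,"tilt mrad",tilt*1e3,"q6",o["q"][5],"rows",k)
    L=[]
    for i in range(k):
        Mi=Ro.from_euler('z',dy*i/k,degrees=True).as_matrix()@M
        L.append(list((Mi.T@d/k/.04).round(3))+[0,0,round(-dy/k/4,3),hand])
    for r in L: print(*r,sep=",",end=",\n")
E
python3 - <<'E'
from h import *
f=lambda L,ox,oy,s:(np.array(L,float)+.5)/s-.5+[ox,oy]
def tri(a,b):
    (o,d),(p,e)=ray("top",[a]),ray("scene",[b]);d=d[0]/np.linalg.norm(d);e=e[0]/np.linalg.norm(e)
    s=np.linalg.lstsq(np.c_[d,-e],p-o,rcond=None)[0];A,B=o+s[0]*d,p+s[1]*e;return (A+B)/2,np.linalg.norm(A-B)
print("tab tri",tri(f([(149.5,280)],200,220,5)[0],f([(180,94)],335,150,4)[0]))
print("gate tri",tri([413.5,240.9],f([(234,229)],185,215,4)[0]))
# box fit
b=plane("top",f([(47,27),(383,58),(18,487),(362,512)],368,212,5),.045)[:,:2]
m=np.array([[.085,.095],[.085,-.095],[-.175,.095],[-.175,-.095]])
bc=b-b.mean(0);mc=m-m.mean(0);z=(bc[:,0]+1j*bc[:,1])@np.conj(mc[:,0]+1j*mc[:,1]);a=np.angle(z)
R=np.array([[np.cos(a),-np.sin(a)],[np.sin(a),np.cos(a)]]);T=b.mean(0)-R@m.mean(0)
print("box yaw",np.degrees(a),"org",T,"scale",abs(z)/(mc**2).sum(),"res",b-(m@R.T+T))
gp=plane("top",[[385.5,238.7],[441.5,243.1],[385.4,240.9],[441.3,245.4]],.107)[:,:2];d=gp[0]-gp[1];print("gate yaw",np.degrees(np.arctan2(-d[0],d[1])),"width",np.linalg.norm(d),"box coords",(gp-T)@R)
print("well pred",R@[-.11,0]+T)
# scene deck corners
sb=plane("scene",f([(20,133),(265,40),(416,322),(150,430)],185,215,4),.045)[:,:2];print("scene corners in box",(sb-T)@R)
# knob
k=lambda L:f(L,390,270,11)
mk=plane("top",k([(186,217),(172,272),(187,130),(145,270)]),.043)[:,:2];print("mark",mk,[np.degrees(np.arctan2(*(mk[i]-mk[i+1])[::-1])) for i in(0,2)])
print("disc centre",plane("top",k([(180,205)]),.027))
qs=[(194/8-.5+205,(140/396*320)/8-.5+235)];print("scene mark",plane("scene",qs,.043),"scene disc",plane("scene",[(197/8-.5+205,210/396*40-.5+235)],.03))
go([.460,.2712,.19],15.9)
E
```

```text
tab tri (array([0.4598, 0.2722, 0.1324]), np.float64(0.00047592072341846083))
gate tri (array([ 0.5617, -0.2104,  0.1065]), np.float64(0.0016097144566552801))
box yaw -4.1231239796281836 org [ 0.5497 -0.2084] scale 0.9916053634288136 res [[-0.0006  0.0004]
 [-0.0025 -0.0004]
 [ 0.0003 -0.0008]
 [ 0.0028  0.0008]]
gate yaw -3.8315906625221445 width 0.14973041530815073 box coords [[ 0.012   0.0746]
 [ 0.0127 -0.0751]
 [ 0.006   0.0745]
 [ 0.0064 -0.0749]]
well pred [ 0.44   -0.2005]
scene corners in box [[-0.1639 -0.0963]
 [-0.1694  0.0878]
 [ 0.0902  0.0905]
 [ 0.0923 -0.0954]]
mark [[ 0.4375 -0.1996]
 [ 0.4237 -0.1958]
 [ 0.4593 -0.2002]
 [ 0.4241 -0.1891]] [np.float64(-15.200611479252762), np.float64(-17.549356359716814)]
disc centre [[ 0.4416 -0.2009  0.027 ]]
scene mark [[ 0.4322 -0.1989  0.043 ]] scene disc [[ 0.4456 -0.2052  0.03  ]]
t 0.1 pos [0.1627 0.6028 0.2327] yaw 74.89 dyaw -58.99 d [ 0.2973 -0.3316 -0.0427] tilt mrad [ 1.765  -0.7923  0.    ] q6 -0.17849954863734946 rows 15
-0.623,-0.404,0.072,0,0,0.983,0,
-0.649,-0.361,0.072,0,0,0.983,0,
-0.672,-0.315,0.072,0,0,0.983,0,
-0.692,-0.268,0.071,0,0,0.983,0,
-0.709,-0.22,0.071,0,0,0.983,0,
-0.722,-0.171,0.071,0,0,0.983,0,
-0.732,-0.121,0.071,0,0,0.983,0,
-0.739,-0.071,0.071,0,0,0.983,0,
-0.742,-0.02,0.071,0,0,0.983,0,
-0.742,0.031,0.071,0,0,0.983,0,
-0.738,0.082,0.071,0,0,0.983,0,
-0.73,0.132,0.071,0,0,0.983,0,
-0.72,0.182,0.071,0,0,0.983,0,
-0.706,0.231,0.07,0,0,0.983,0,
-0.688,0.279,0.07,0,0,0.983,0,
```

Emit:
jog_arm(
  motion=[-0.62,-0.4,0.07,0,0,0.98,0,-0.65,-0.36,0.07,0,0,0.98,0,-0.67,-0.32,0.07,0,0,0.98,0,-0.69,-0.27,0.07,0,0,0.98,0,-0.71,-0.22,0.07,0,0,0.98,0,-0.72,-0.17,0.07,0,0,0.98,0,-0.73,-0.12,0.07,0,0,0.98,0,-0.74,-0.07,0.07,0,0,0.98,0,-0.74,-0.02,0.07,0,0,0.98,0,-0.74,0.03,0.07,0,0,0.98,0,-0.74,0.08,0.07,0,0,0.98,0,-0.73,0.13,0.07,0,0,0.98,0],
  grip_force=25,
)

```text
time: 1.6
position: [0.401, 0.3376, 0.1995]
tool_rot: [0.517, 0.856, -0.0, -0.0]
ft_force: [-0.7, 0.3, 0.1]
grip_width: 0.0432
grip_force: 0.0
```

Emit:
jog_arm(
  motion=[-0.72,0.18,0.07,0,0,0.98,0,-0.71,0.23,0.07,0,0,0.98,0,-0.69,0.28,0.07,0,0,0.98,0,0,0,0,0,0,0,0,0,0,0,0,0,0,0],
)

```text
time: 2.22
position: [0.4596, 0.2723, 0.1913]
tool_rot: [0.601, 0.799, -0.0, -0.001]
ft_force: [0.8, 0.3, 1.0]
grip_width: 0.0432
grip_force: 0.0
```

```bash
python3 - <<'E'
from h import *
go([.460,.2712,.119],15.9)
for n in("scene","top"): cv2.imwrite(f"pics/{n}1.png",robot.camera(n))
t=cv2.imread("pics/top1.png")[200:330,180:300];s=cv2.imread("pics/scene1.png")[80:230,310:450]
a=cv2.resize(t,(480,520),interpolation=2);b=cv2.resize(s,(320,343),interpolation=2);b=cv2.copyMakeBorder(b,0,177,0,0,0)
cv2.imwrite("pics/v1.png",cv2.convertScaleAbs(np.hstack([a,b]),alpha=1.5))
E
```

```text
t 2.23 pos [0.4596 0.2723 0.1913] yaw 16.11 dyaw -0.21 d [ 0.0004 -0.0011 -0.0723] tilt mrad [ 0.014  -1.4029  0.    ] q6 0.04382443937936809 rows 3
-0.01,0.001,0.602,0,0,0.017,0,
-0.01,0.001,0.602,0,0,0.017,0,
-0.01,0.001,0.602,0,0,0.017,0,
```

View pics/v1.png

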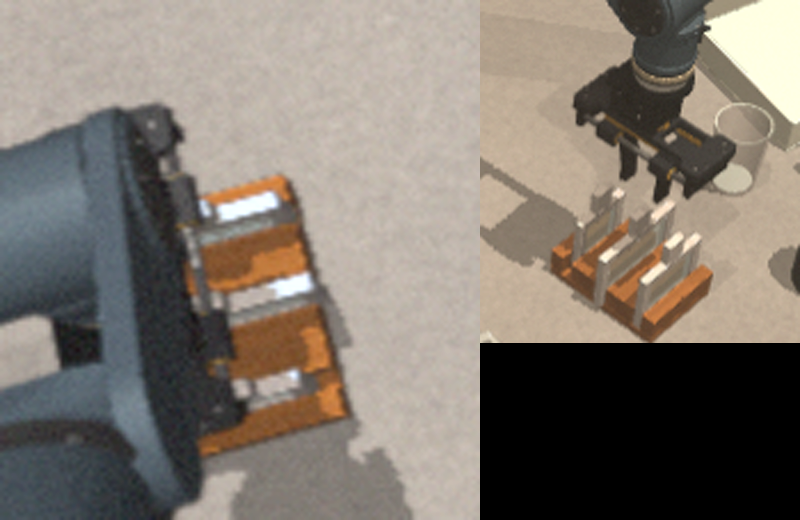

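The fingers straddle the middle tab: in the scene crop they're at (630,165) and (662,180), above the tab at (657,215). Descending and gripping.

Emit:
jog_arm(
  motion=[-0.01,0,0.6,0,0,0,0,-0.01,0,0.6,0,0,0,0,-0.01,0,0.4,0,0,0,0,0,0,0.2,0,0,0,0,0,0,0,0,0,0,0],
)

```text
time: 2.95
position: [0.4602, 0.2714, 0.1193]
tool_rot: [0.601, 0.799, -0.0, -0.0]
ft_force: [0.1, 0.6, 0.2]
grip_width: 0.0433
grip_force: 0.0
```

Emit:
jog_arm(
  motion=[0,0,0,0,0,0,0.5,0,0,0,0,0,0,0.7,0,0,0,0,0,0,0.8,0,0,0,0,0,0,1,0,0,0,0,0,0,1,0,0,0,0,0,0,1],
  grip_force=30,
)

```text
time: 3.7
position: [0.4608, 0.2709, 0.1198]
tool_rot: [0.601, 0.799, 0.0, 0.0]
ft_force: [-0.3, 0.2, 2.8]
grip_width: 0.012
grip_force: 30.0
```

Emit:
jog_arm(
  motion=[0,0,-0.2,0,0,0,1,0,0,-0.3,0,0,0,1,0,0,-0.4,0,0,0,1,0,0,-0.5,0,0,0,1,0,0,-0.6,0,0,0,1,0,0,-0.6,0,0,0,1,0,0,-0.6,0,0,0,1,0,0,-0.3,0,0,0,1,0,0,0,0,0,0,1],
  grip_force=35,
)

```text
time: 4.82
position: [0.461, 0.2711, 0.2604]
tool_rot: [0.601, 0.799, 0.001, 0.001]
ft_force: [0.2, -0.3, -2.8]
grip_width: 0.0118
grip_force: 35.0
```

```bash
python3 - <<'E'
from h import *
a=np.radians(-4.0);R=np.array([[np.cos(a),-np.sin(a)],[np.sin(a),np.cos(a)]])
T=np.array([.5505,-.2085]);o=robot.get_obs();print(o["ft_force"],o["moment"],o["grip_width"])
go([*(T+R@[-.022,0]),.255],-4.0,1)
E
```

```text
[ 0.15   -0.2849 -2.8411] [-0.0417  0.0635 -0.0559] 0.011835813650383087
t 4.83 pos [0.461  0.2711 0.2604] yaw 16.08 dyaw -20.08 d [ 0.0676 -0.478  -0.0054] tilt mrad [-0.6113  1.7476  0.    ] q6 0.04173578674114016 rows 15
-0.797,-0.113,0.009,0,0,0.335,1,
-0.799,-0.094,0.009,0,0,0.335,1,
-0.801,-0.075,0.009,0,0,0.335,1,
-0.803,-0.056,0.009,0,0,0.335,1,
-0.804,-0.038,0.009,0,0,0.335,1,
-0.804,-0.019,0.009,0,0,0.335,1,
-0.805,-0.0,0.009,0,0,0.335,1,
-0.804,0.019,0.009,0,0,0.335,1,
-0.804,0.038,0.009,0,0,0.335,1,
-0.803,0.056,0.009,0,0,0.335,1,
-0.801,0.075,0.009,0,0,0.335,1,
-0.799,0.094,0.009,0,0,0.335,1,
-0.797,0.112,0.009,0,0,0.335,1,
-0.794,0.131,0.009,0,0,0.335,1,
-0.791,0.149,0.009,0,0,0.335,1,
```

Emit:
jog_arm(
  motion=[-0.4,-0.06,0,0,0,0.17,1,-0.4,-0.06,0,0,0,0.17,1,-0.8,-0.09,0.01,0,0,0.33,1,-0.8,-0.08,0.01,0,0,0.33,1,-0.8,-0.06,0.01,0,0,0.33,1,-0.8,-0.04,0.01,0,0,0.34,1,-0.8,-0.02,0.01,0,0,0.34,1,-0.8,0,0.01,0,0,0.34,1,-0.8,0.02,0.01,0,0,0.34,1,-0.8,0.04,0.01,0,0,0.34,1,-0.8,0.06,0.01,0,0,0.34,1,-0.8,0.08,0.01,0,0,0.34,1],
)

```text
time: 6.32
position: [0.5089, -0.0809, 0.2548]
tool_rot: [0.7, 0.714, -0.0, -0.001]
ft_force: [0.8, 0.1, -2.4]
grip_width: 0.012
grip_force: 35.0
```

Emit:
jog_arm(
  motion=[-0.8,0.09,0.01,0,0,0.34,1,-0.8,0.11,0.01,0,0,0.34,1,-0.5,0.08,0.01,0,0,0.2,1,-0.35,0.06,0.01,0,0,0.14,1,-0.2,0.05,0,0,0,0,1,0,0,0,0,0,0,1,0,0,0,0,0,0,1],
)

```text
time: 7.2
position: [0.5243, -0.184, 0.2539]
tool_rot: [0.724, 0.69, 0.0, -0.0]
ft_force: [0.2, -0.1, -2.5]
grip_width: 0.0114
grip_force: 35.0
```

```bash
python3 - <<'E'
from h import *
a=np.radians(-4.0);R=np.array([[np.cos(a),-np.sin(a)],[np.sin(a),np.cos(a)]])
T=np.array([.5505,-.2085])
go([*(T+R@[-.022,0]),.186],-4.0,1)
for n in("scene","top"): cv2.imwrite(f"pics/{n}2.png",robot.camera(n))
t=cv2.imread("pics/top2.png")[200:330,340:460];s=cv2.imread("pics/scene2.png")[150:330,170:310]
a=cv2.resize(t,(400,433),interpolation=2);b=cv2.resize(s,(400,514),interpolation=2);a=cv2.copyMakeBorder(a,0,514-433,0,0,0)
cv2.imwrite("pics/v2.png",cv2.convertScaleAbs(np.hstack([a,b]),alpha=1.5))
E
```

```text
t 7.2 pos [ 0.5243 -0.184   0.2539] yaw -2.78 dyaw -1.22 d [ 0.0042 -0.0229 -0.0679] tilt mrad [-0.6389 -0.4547 -0.    ] q6 -0.4904079793967835 rows 3
-0.19,0.045,0.566,0,0,0.102,1,
-0.189,0.046,0.566,0,0,0.102,1,
-0.189,0.047,0.566,0,0,0.102,1,
```

View pics/v2.png

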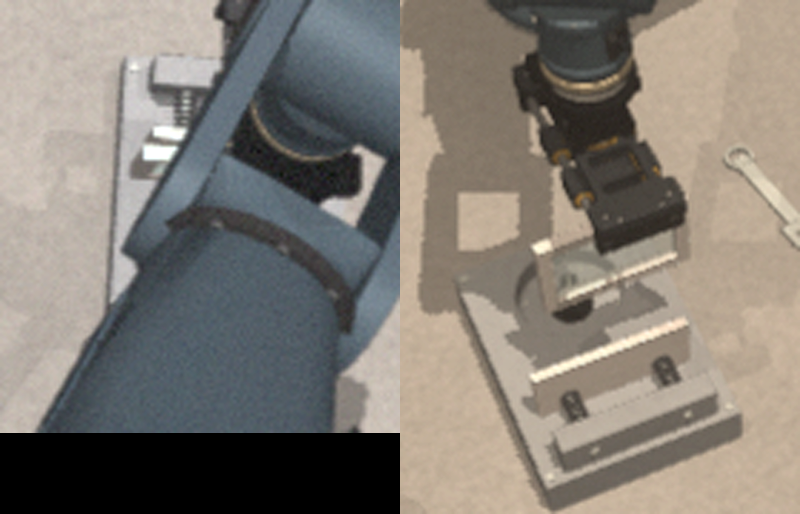

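The carrier is held upright over the box, robot-side of the gate (scene crop: carrier (610,280), gate (610,350)). Next I line up and descend in front of the gate.

Emit:
jog_arm(
  motion=[-0.3,0.07,0.1,0,0,0.15,1,-0.27,0.07,0.3,0,0,0.15,1,0,0,0.5,0,0,0,1,0,0,0.5,0,0,0,1,0,0,0.3,0,0,0,1,0,0,0,0,0,0,1,0,0,0,0,0,0,1],
)

```text
time: 8.18
position: [0.5294, -0.2085, 0.1864]
tool_rot: [0.732, 0.682, 0.0, 0.001]
ft_force: [-0.2, 1.1, -2.6]
grip_width: 0.0116
grip_force: 35.0
```

```bash
python3 - <<'E'
from h import *
a=np.radians(-4.0);R=np.array([[np.cos(a),-np.sin(a)],[np.sin(a),np.cos(a)]])
T=np.array([.5505,-.2085]);o=robot.get_obs();print(o["ft_force"],o["moment"],"box",R.T@(o["position"][:2]-T))
go([*(T+R@[.012,0]),.186],-4.0,1,8)
E
```

```text
[-0.2007  1.1062 -2.5682] [-0.0982  0.0896  0.0021] box [-0.0211 -0.0015]
t 8.18 pos [ 0.5294 -0.2085  0.1864] yaw -4.04 dyaw 0.04 d [ 0.0331 -0.0009 -0.0004] tilt mrad [0.6869 1.0485 0.    ] q6 -0.5009146001901419 rows 8
0.005,0.103,0.001,0,0,-0.001,1,
0.005,0.103,0.001,0,0,-0.001,1,
0.005,0.103,0.001,0,0,-0.001,1,
0.005,0.103,0.001,0,0,-0.001,1,
0.005,0.103,0.001,0,0,-0.001,1,
0.005,0.103,0.001,0,0,-0.001,1,
0.005,0.103,0.001,0,0,-0.001,1,
0.005,0.103,0.001,0,0,-0.001,1,
```

Emit:
jog_arm(
  motion=[0,0.1,0,0,0,0,1,0,0.1,0,0,0,0,1,0,0.1,0,0,0,0,1,0,0.1,0,0,0,0,1,0,0,0,0,0,0,1],
)

```text
time: 8.8
position: [0.5453, -0.2092, 0.186]
tool_rot: [0.731, 0.682, 0.0, 0.0]
ft_force: [0.4, -0.3, -2.2]
grip_width: 0.0117
grip_force: 35.0
```

Emit:
jog_arm(
  motion=[0,0.1,0,0,0,0,1,0,0.1,0,0,0,0,1,0,0,0,0,0,0,1],
)

```text
time: 9.18
position: [0.5511, -0.2094, 0.1857]
tool_rot: [0.731, 0.682, -0.001, -0.002]
ft_force: [-5.0, -0.4, 0.3]
grip_width: 0.0119
grip_force: 35.1
```

Emit:
jog_arm(
  motion=[0,0.1,0,0,0,0,1,0,0,0,0,0,0,1],
)

```text
time: 9.43
position: [0.5548, -0.2096, 0.1856]
tool_rot: [0.731, 0.682, -0.001, -0.002]
ft_force: [-5.5, -0.6, 0.7]
grip_width: 0.0115
grip_force: 35.1
```

Emit:
jog_arm(
  motion=[0,0.1,0,0,0,0,1,0,0.1,0,0,0,0,1,0,0,0,0,0,0,1,0,0,0,0,0,0,1],
)

```text
time: 9.93
position: [0.5617, -0.21, 0.1856]
tool_rot: [0.731, 0.682, -0.002, -0.003]
ft_force: [-7.3, 0.4, 2.0]
grip_width: 0.0117
grip_force: 35.2
```

```bash
python3 - <<'E'
from h import *
F=[]
for n in("scene","top","scene","scene"):
    im=robot.camera(n);o=robot.get_obs();F.append(o["ft_force"]);cv2.imwrite(f"pics/{n}3.png",im)
print(np.mean(F,0),np.array(F)[:,0],o["position"],o["moment"],Ro.from_quat(o["tool_rot"]).as_matrix()[:,2])
s=cv2.imread("pics/scene3.png")[190:310,180:300];cv2.imwrite("pics/v3.png",cv2.convertScaleAbs(cv2.resize(s,(600,600),interpolation=2),alpha=1.5))
E
```

```text
[-7.0943 -0.2376  2.027 ] [-6.5853 -7.3247 -6.6629 -7.8044] [ 0.5616 -0.21    0.1855] [-0.2173  1.8949 -0.0228] [-0.0075  0.0016 -1.    ]
```

View pics/v3.png

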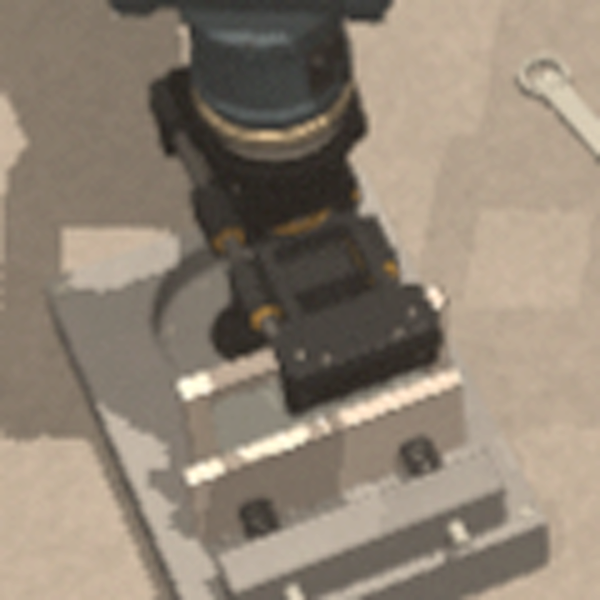

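The carrier is pressing the gate back evenly (in the scene crop the carrier top is left of (190,385) and the gate top runs (185,478)–(460,378)). About 7 N means roughly 8 mm of travel, so I push 5 mm more and then lower.

Emit:
jog_arm(
  motion=[0,0.07,0,0,0,0,1,0,0.06,0,0,0,0,1,0,0,0,0,0,0,1],
)

```text
time: 10.5
position: [0.5663, -0.2103, 0.1855]
tool_rot: [0.731, 0.682, -0.003, -0.004]
ft_force: [-9.1, -0.8, 3.7]
grip_width: 0.0121
grip_force: 35.2
```

Emit:
jog_arm(
  motion=[0,0,0.08,0,0,0,1,0,0,0.1,0,0,0,1,0,0,0.1,0,0,0,1,0,0,0,0,0,0,1],
)

```text
time: 11.0
position: [0.5658, -0.2098, 0.1737]
tool_rot: [0.731, 0.682, -0.003, -0.004]
ft_force: [-7.0, -0.2, 1.5]
grip_width: 0.0117
grip_force: 35.2
```

Emit:
jog_arm(
  motion=[0,0,0.08,0,0,0,1,0,0,0.08,0,0,0,1,0,0,0.08,0,0,0,1,0,0,0,0,0,0,1],
)

```text
time: 11.5
position: [0.5659, -0.2097, 0.1642]
tool_rot: [0.731, 0.682, -0.002, -0.004]
ft_force: [-8.4, 0.3, 1.4]
grip_width: 0.0118
grip_force: 35.1
```

Emit:
jog_arm(
  motion=[0,0,0.08,0,0,0,1,0,0,0.06,0,0,0,1,0,0,0.05,0,0,0,1,0,0,0,0,0,0,1],
)

```text
time: 12.0
position: [0.566, -0.2097, 0.1568]
tool_rot: [0.731, 0.682, -0.002, -0.004]
ft_force: [-8.7, 0.7, 2.1]
grip_width: 0.0116
grip_force: 35.1
```

Emit:
jog_arm(
  motion=[0,0,0.03,0,0,0,1,0,0,0.03,0,0,0,1,0,0,0,0,0,0,1],
)

```text
time: 12.38
position: [0.5661, -0.2097, 0.1546]
tool_rot: [0.731, 0.682, -0.002, -0.004]
ft_force: [-9.0, 0.7, 2.6]
grip_width: 0.0118
grip_force: 35.1
```

Emit:
jog_arm(
  motion=[0,0,0.03,0,0,0,1,0,0,0,0,0,0,1],
)

```text
time: 12.62
position: [0.5661, -0.2097, 0.1534]
tool_rot: [0.731, 0.682, -0.002, -0.004]
ft_force: [-8.4, 0.3, 3.1]
grip_width: 0.0118
grip_force: 35.1
```

Emit:
jog_arm(
  motion=[0,0,0.03,0,0,0,1,0,0,0,0,0,0,1],
)

```text
time: 12.88
position: [0.5663, -0.2097, 0.1529]
tool_rot: [0.731, 0.682, -0.002, -0.004]
ft_force: [-9.4, 0.5, 5.1]
grip_width: 0.0121
grip_force: 35.1
```

Emit:
jog_arm(
  motion=[0,0,0.02,0,0,0,1,0,0,0,0,0,0,1],
)

```text
time: 13.12
position: [0.5664, -0.2097, 0.1529]
tool_rot: [0.731, 0.682, -0.002, -0.004]
ft_force: [-10.1, 2.1, 8.9]
grip_width: 0.0119
grip_force: 35.1
```

Emit:
jog_arm(
  motion=[0,0,0.02,0,0,0,1,0,0,0,0,0,0,1],
)

```text
time: 13.38
position: [0.5665, -0.2097, 0.1528]
tool_rot: [0.731, 0.682, -0.002, -0.003]
ft_force: [-10.7, 2.6, 14.1]
grip_width: 0.0116
grip_force: 35.2
```

Firm contact with the deck: z has stopped and the force is rising. Now I ease back toward the lips until the gate's push is taken by them.

Emit:
jog_arm(
  motion=[0,-0.05,-0.01,0,0,0,1,0,-0.03,0,0,0,0,1,0,0,0,0,0,0,1],
)

```text
time: 13.75
position: [0.5651, -0.2096, 0.1528]
tool_rot: [0.732, 0.682, -0.0, -0.002]
ft_force: [-8.1, 3.2, 9.0]
grip_width: 0.0119
grip_force: 35.0
```

Emit:
jog_arm(
  motion=[0,-0.03,0,0,0,0,1,0,0,0,0,0,0,1],
)

```text
time: 14.0
position: [0.5647, -0.2096, 0.1528]
tool_rot: [0.732, 0.682, 0.0, -0.001]
ft_force: [-6.3, 3.0, 6.8]
grip_width: 0.0118
grip_force: 35.0
```

Emit:
jog_arm(
  motion=[0,-0.02,0,0,0,0,1,0,0,0,0,0,0,1],
)

```text
time: 14.25
position: [0.5645, -0.2095, 0.1528]
tool_rot: [0.732, 0.682, 0.0, -0.001]
ft_force: [-4.0, 2.3, 6.6]
grip_width: 0.0115
grip_force: 35.0
```

Emit:
jog_arm(
  motion=[0,-0.04,-0.01,0,0,0,1,0,0,0,0,0,0,1],
)

```text
time: 14.5
position: [0.5627, -0.2094, 0.1528]
tool_rot: [0.732, 0.682, 0.0, -0.001]
ft_force: [-5.0, 2.7, 5.6]
grip_width: 0.0117
grip_force: 35.0
```

Emit:
jog_arm(
  motion=[0,-0.04,0,0,0,0,1,0,0,0,0,0,0,1],
)

```text
time: 14.75
position: [0.5613, -0.2094, 0.1528]
tool_rot: [0.732, 0.682, 0.001, -0.001]
ft_force: [-4.4, 3.2, 5.2]
grip_width: 0.0117
grip_force: 35.0
```

```bash
python3 - <<'E'
from h import *
im=robot.camera("scene");cv2.imwrite("pics/scene4.png",im);o=robot.get_obs()
print(o["ft_force"],o["moment"],o["position"],Ro.from_quat(o["tool_rot"]).as_matrix()[:,2])
s=im[190:310,180:300];cv2.imwrite("pics/v4.png",cv2.convertScaleAbs(cv2.resize(s,(600,600),interpolation=2),alpha=1.5))
E
```

```text
[-3.3103  3.2702  5.2799] [ 0.3022  0.7349 -0.0457] [ 0.5613 -0.2093  0.1528] [-0.0001  0.0015 -1.    ]
```

View pics/v4.png

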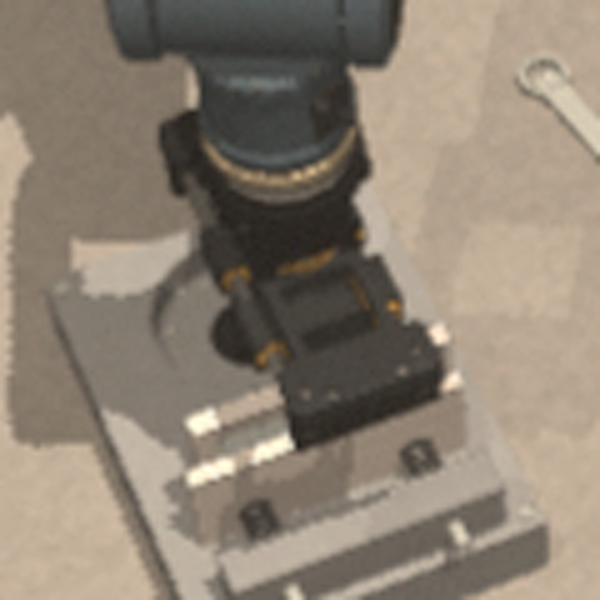

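The carrier is down between lips and gate (scene crop: its top's left end at (200,425), gate top at (190,480)). It's sliding toward the lips, so I carry on.

Emit:
jog_arm(
  motion=[0,-0.05,0,0,0,0,1,0,0,0,0,0,0,1],
)

```text
time: 15.05
position: [0.5595, -0.2092, 0.1528]
tool_rot: [0.732, 0.682, 0.001, -0.0]
ft_force: [-3.5, 4.8, 4.1]
grip_width: 0.0117
grip_force: 35.0
```

Emit:
jog_arm(
  motion=[0,-0.04,0,0,0,0,1,0,0,0,0,0,0,1],
)

```text
time: 15.3
position: [0.5582, -0.2092, 0.1528]
tool_rot: [0.732, 0.682, 0.001, -0.0]
ft_force: [-2.5, 3.7, 6.5]
grip_width: 0.0115
grip_force: 35.0
```

Emit:
jog_arm(
  motion=[0,-0.03,0,0,0,0,1,0,0,0,0,0,0,1],
)

```text
time: 15.55
position: [0.5581, -0.2092, 0.1528]
tool_rot: [0.732, 0.682, 0.002, 0.001]
ft_force: [0.1, 5.0, 5.4]
grip_width: 0.0119
grip_force: 35.0
```

The lips have taken over (Fx ≈ 0, position stopped). Releasing.

Emit:
jog_arm(
  motion=[0,0,0,0,0,0,0.6,0,0,0,0,0,0,0.4,0,0,0,0,0,0,0.3,0,0,0,0,0,0,0.3],
)

```text
time: 16.05
position: [0.5569, -0.2103, 0.1518]
tool_rot: [0.732, 0.682, -0.0, 0.0]
ft_force: [0.1, -0.5, -0.1]
grip_width: 0.0297
grip_force: 0.0
```

```bash
python3 - <<'E'
from h import *
go([.5545,-.209,.26],None,0.3)
print(robot.get_obs()["grip_width"])
E
```

```text
t 16.05 pos [ 0.5569 -0.2103  0.1518] yaw -4.05 dyaw 0 d [-0.0024  0.0013  0.1082] tilt mrad [0.2957 0.211  0.    ] q6 -0.47789828404934437 rows 4
0.007,-0.015,-0.676,0,0,0.0,0.3,
0.007,-0.015,-0.676,0,0,0.0,0.3,
0.007,-0.015,-0.676,0,0,0.0,0.3,
0.007,-0.015,-0.676,0,0,0.0,0.3,
0.029740834766496672
```

Emit:
jog_arm(
  motion=[0,-0.02,-0.2,0,0,0,0.3,0,0,-0.4,0,0,0,0.3,0,0,-0.7,0,0,0,0.3,0,0,-0.8,0,0,0,0.2,0,0,-0.5,0,0,0,0.2,0,0,0,0,0,0,0.1],
)

```text
time: 16.8
position: [0.5573, -0.2106, 0.259]
tool_rot: [0.732, 0.682, 0.001, 0.003]
ft_force: [-0.1, 0.5, 0.2]
grip_width: 0.0373
grip_force: 0.0
```

```bash
python3 - <<'E'
from h import *
go([.442,-.201,.25],74,0.1)
E
```

```text
t 16.8 pos [ 0.5573 -0.2106  0.259 ] yaw -4.03 dyaw 78.03 d [-0.1153  0.0096 -0.009 ] tilt mrad [3.2458 5.2729 0.    ] q6 -0.47850098484086306 rows 20
0.002,-0.145,0.01,0,0,-0.975,0.1,
0.012,-0.144,0.01,0,0,-0.975,0.1,
0.022,-0.143,0.01,0,0,-0.975,0.1,
0.031,-0.141,0.01,0,0,-0.975,0.1,
0.041,-0.139,0.01,0,0,-0.975,0.1,
0.05,-0.136,0.01,0,0,-0.975,0.1,
0.059,-0.132,0.01,0,0,-0.975,0.1,
0.068,-0.128,0.01,0,0,-0.975,0.1,
0.077,-0.123,0.01,0,0,-0.975,0.1,
0.085,-0.117,0.01,0,0,-0.975,0.1,
0.093,-0.111,0.01,0,0,-0.975,0.1,
0.1,-0.105,0.01,0,0,-0.975,0.1,
0.107,-0.098,0.01,0,0,-0.975,0.1,
0.113,-0.09,0.01,0,0,-0.975,0.1,
0.119,-0.082,0.01,0,0,-0.975,0.1,
0.124,-0.074,0.01,0,0,-0.975,0.1,
0.129,-0.065,0.011,0,0,-0.975,0.1,
0.133,-0.056,0.011,0,0,-0.975,0.1,
0.137,-0.047,0.011,0,0,-0.975,0.1,
0.14,-0.038,0.011,0,0,-0.975,0.1,
```

Emit:
jog_arm(
  motion=[0.01,-0.72,0.05,0,0,0,0.1,0.01,-0.73,0.05,0,0,0,0.1,0.01,-0.73,0.05,0,0,0,0.1,0.01,-0.72,0.05,0,0,-0.98,0.1,0,0,0,0,0,-0.98,0.1,0,0,0,0,0,-0.98,0.1,0,0,0,0,0,-0.98,0.1,0,0,0,0,0,-0.98,0.1,0,0,0,0,0,-0.98,0.1,0,0,0,0,0,-0.98,0.1,0,0,0,0,0,-0.98,0.1,0,0,0,0,0,-0.98,0.1],
)

```text
time: 18.3
position: [0.4399, -0.1998, 0.2473]
tool_rot: [0.49, 0.872, 0.0, -0.001]
ft_force: [0.3, 0.6, 0.1]
grip_width: 0.0393
grip_force: 0.0
```

Emit:
jog_arm(
  motion=[0,0,0,0,0,-0.98,0.1,0,0,0,0,0,-0.98,0.1,0,0,0,0,0,-0.98,0.1,0,0,0,0,0,-0.98,0.1,0,0,0,0,0,-0.98,0.1,0,0,0,0,0,-0.98,0.1,0,0,0,0,0,-0.98,0.1,0,0,0,0,0,-0.98,0.1,0,0,0,0,0,-0.98,0.1,0,0,0,0,0,-0.98,0.1,0,0,0,0,0,-0.9,0.1,0,0,0,0,0,0,0.1],
)

```text
time: 19.8
position: [0.44, -0.1998, 0.2474]
tool_rot: [0.139, 0.99, 0.0, -0.001]
ft_force: [0.4, 1.1, 0.3]
grip_width: 0.0392
grip_force: 0.0
```

```bash
python3 - <<'E'
from h import *
im=robot.camera("scene");cv2.imwrite("pics/scene5.png",im)
s=im[170:310,180:320];cv2.imwrite("pics/v5.png",cv2.convertScaleAbs(cv2.resize(s,(600,600),interpolation=2),alpha=1.7))
go([.442,-.201,.10],74,0.1)
E
```

```text
t 19.85 pos [ 0.4401 -0.1999  0.2475] yaw 73.98 dyaw 0.02 d [ 0.0019 -0.0011 -0.1475] tilt mrad [-0.6777 -0.855  -0.    ] q6 -1.9493428205190704 rows 5
-0.012,-0.003,0.738,0,0,-0.001,0.1,
-0.012,-0.003,0.738,0,0,-0.001,0.1,
-0.012,-0.003,0.738,0,0,-0.001,0.1,
-0.012,-0.003,0.738,0,0,-0.001,0.1,
-0.012,-0.003,0.738,0,0,-0.001,0.1,
```

View pics/v5.png

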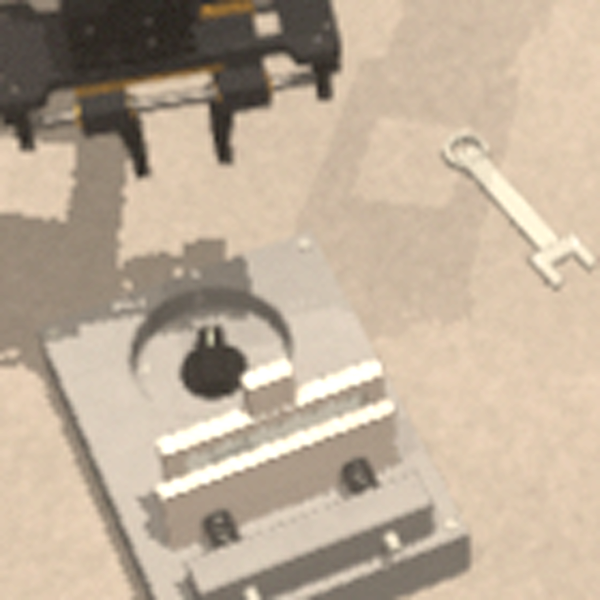

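The carrier stands clamped parallel to the gate and centred (scene crop: carrier top (160,445)–(383,368), gate top (158,492)–(393,405)). Next I descend onto the knob.

Emit:
jog_arm(
  motion=[-0.05,0,0.6,0,0,0,0.1,0,-0.02,0.9,0,0,0,0.1,0,0,0.9,0,0,0,0.1,0,0,0.8,0,0,0,0.1,0,0,0.5,0,0,0,0.1,0,0,0,0,0,0,0.1],
)

```text
time: 20.6
position: [0.4411, -0.2008, 0.0986]
tool_rot: [0.139, 0.99, 0.001, -0.002]
ft_force: [-0.7, -0.0, 0.7]
grip_width: 0.0387
grip_force: 0.0
```

```bash
python3 - <<'E'
from h import *
print("tab expected scene px",proj("scene",[.5581,-.2095,.169]),"seen ~(242.5,257.7)", "if 10mm higher",proj("scene",[.5581,-.2095,.179]))
go([.442,-.201,.042],74,0.1)
E
```

```text
tab expected scene px [[241.2684 256.8621]] seen ~(242.5,257.7) if 10mm higher [[240.953  254.5636]]
t 20.6 pos [ 0.4411 -0.2008  0.0986] yaw 74.0 dyaw 0.0 d [ 0.0009 -0.0002 -0.0566] tilt mrad [-2.468  -3.2211 -0.    ] q6 -1.9497206796503015 rows 2
-0.014,-0.001,0.707,0,0,-0.0,0.1,
-0.014,-0.001,0.707,0,0,-0.0,0.1,
```

Emit:
jog_arm(
  motion=[-0.02,0,0.4,0,0,0,0.1,0,0,0.4,0,0,0,0.1,0,0,0.25,0,0,0,0.1,0,0,0.2,0,0,0,0.1,0,0,0.15,0,0,0,0.1,0,0,0,0,0,0,0.1],
)

```text
time: 21.35
position: [0.4428, -0.2016, 0.0438]
tool_rot: [0.139, 0.99, 0.0, -0.0]
ft_force: [0.1, 0.9, -0.2]
grip_width: 0.039
grip_force: 0.0
```

Emit:
jog_arm(
  motion=[0,0,0,0,0,0,0.4,0,0,0,0,0,0,0.6,0,0,0,0,0,0,0.7,0,0,0,0,0,0,0.9,0,0,0,0,0,0,1,0,0,0,0,0,0,1],
  grip_force=15,
)

```text
time: 22.1
position: [0.4432, -0.2025, 0.0442]
tool_rot: [0.139, 0.99, -0.001, 0.001]
ft_force: [-2.1, -4.2, 1.5]
grip_width: 0.0161
grip_force: 14.7
```

Gripped at 16 mm (the bar's thickness). I relax the side load and turn clockwise.

Emit:
jog_arm(
  motion=[0,-0.05,0,0,0,0.3,1,0,0,0,0,0,0.9,1,0,0,0,0,0,0.9,1,0,0,0,0,0,0.9,1,0,0,0,0,0,0.9,1,0,0,0,0,0,0.9,1,0,0,0,0,0,0,1],
  grip_force=25,
)

```text
time: 22.98
position: [0.4429, -0.2028, 0.0442]
tool_rot: [0.302, 0.953, 0.001, 0.0]
ft_force: [3.1, 3.8, 3.4]
grip_width: 0.0157
grip_force: 24.7
```

```bash
python3 - <<'E'
from h import *
o=robot.get_obs();print(o["ft_force"],o["moment"],o["position"]);go(o["position"],None)
E
```

```text
[3.0974 3.8319 3.3992] [ 0.6114 -0.5998 -0.0566] [ 0.4429 -0.2028  0.0442]
t 22.98 pos [ 0.4429 -0.2028  0.0442] yaw 54.81 dyaw 0 d [0. 0. 0.] tilt mrad [-0.865   0.9953  0.    ] q6 -1.6188976285114938 rows 1
0.0,0.0,0.0,0,0,0.0,0,
```

Emit:
jog_arm(
  motion=[0,0.03,0,0,0,0.9,1,0,0,0,0,0,0.9,1,0,0,0,0,0,0.9,1,0,0,0,0,0,0.9,1,0,0,0,0,0,0.9,1,0,0,0,0,0,0.9,1,0,0,0,0,0,0.9,1,0,0,0,0,0,0.9,1,0,0,0,0,0,0.9,1,0,0,0,0,0,0,1],
)

```text
time: 24.22
position: [0.4427, -0.2029, 0.0441]
tool_rot: [0.555, 0.832, -0.0, -0.0]
ft_force: [-2.6, -1.6, 5.3]
grip_width: 0.0156
grip_force: 24.7
```

```bash
python3 - <<'E'
from h import *
o=robot.get_obs();print(o["ft_force"],o["moment"],o["position"],o["grip_width"]);go(o["position"],None)
E
```

```text
[-2.5783 -1.5855  5.2931] [-0.4929  0.3361  0.0145] [ 0.4427 -0.2029  0.0441] 0.015581367855076071
t 24.23 pos [ 0.4427 -0.2029  0.0441] yaw 22.54 dyaw 0 d [0. 0. 0.] tilt mrad [ 0.3426 -0.5336  0.    ] q6 -1.0518945761312877 rows 1
0.0,0.0,0.0,0,0,0.0,0,
```

Emit:
jog_arm(
  motion=[0,-0.01,-0.01,0,0,0.8,1,0,0,0,0,0,0.8,1,0,0,0,0,0,0.8,1,0,0,0,0,0,0.5,1,0,0,0,0,0,0,1],
)

```text
time: 24.85
position: [0.4425, -0.203, 0.0442]
tool_rot: [0.637, 0.771, -0.0, -0.0]
ft_force: [-1.3, -2.8, 0.9]
grip_width: 0.0163
grip_force: 24.7
```

```bash
python3 - <<'E'
from h import *
o=robot.get_obs();print(o["ft_force"],o["moment"],o["position"],o["grip_width"]);go(o["position"],None)
E
```

```text
[-1.302  -2.8312  0.946 ] [-0.6331  0.1981 -0.005 ] [ 0.4425 -0.203   0.0442] 0.016252834746037524
t 24.85 pos [ 0.4425 -0.203   0.0442] yaw 10.9 dyaw 0 d [0. 0. 0.] tilt mrad [ 0.1414 -0.2485  0.    ] q6 -0.8497733454115631 rows 1
0.0,0.0,0.0,0,0,0.0,0,
```

Emit:
jog_arm(
  motion=[0,0,0,0,0,0.5,1,0,0,0,0,0,0.5,1,0,0,0,0,0,0.5,1,0,0,0,0,0,0,1],
)

```text
time: 25.35
position: [0.4425, -0.2028, 0.0442]
tool_rot: [0.676, 0.737, -0.0, -0.0]
ft_force: [-1.4, -3.7, -2.4]
grip_width: 0.0157
grip_force: 25.1
```

```bash
python3 - <<'E'
from h import *
o=robot.get_obs();print(o["ft_force"],o["moment"],o["position"],o["grip_width"]);go(o["position"],None)
E
```

```text
[-1.4402 -3.6517 -2.3572] [-0.7974  0.3509  0.4094] [ 0.4425 -0.2028  0.0442] 0.015688718559401873
t 25.35 pos [ 0.4425 -0.2028  0.0442] yaw 4.92 dyaw 0 d [0. 0. 0.] tilt mrad [ 0.1829 -0.5608  0.    ] q6 -0.7446321208142486 rows 1
0.0,0.0,0.0,0,0,0.0,0,
```

The moment jumped to 0.41 N m at 69° of turn, so the stop is reached. Releasing and retreating.

Emit:
jog_arm(
  motion=[0,0,0,0,0,0,1,0,0,0,0,0,0,0.5,0,0,0,0,0,0,0.2,0,0,0,0,0,0,0.2,0,0,-0.2,0,0,0,0.2,0,0,-0.5,0,0,0,0.2,0,0,-0.9,0,0,0,0.2,0,0,-0.9,0,0,0,0.2,0,0,-0.9,0,0,0,0.2,0,0,-0.9,0,0,0,0.2,0,0,-0.6,0,0,0,0.2,0,0,0,0,0,0,0.2],
)

```text
time: 26.85
position: [0.4436, -0.2033, 0.2425]
tool_rot: [0.677, 0.736, 0.0, 0.003]
ft_force: [-0.1, -0.5, 0.1]
grip_width: 0.0353
grip_force: 0.0
```

Emit:
jog_arm(
  motion=[0.9,0,0,0,0,0,0.2,0.9,0,0,0,0,0,0.2,0.9,0,0,0,0,0,0.2,0.9,0,0,0,0,0,0.2,0,0,0,0,0,0,0.2],
)

```text
time: 27.48
position: [0.4286, -0.0569, 0.2392]
tool_rot: [0.675, 0.737, -0.001, -0.002]
ft_force: [-0.6, 0.0, -0.0]
grip_width: 0.0347
grip_force: 0.0
```

```bash
python3 - <<'E'
from h import *
t=robot.camera("top");s=robot.camera("scene");print(robot.get_obs()["position"],robot.get_obs()["ft_force"])
a=cv2.resize(t[200:330,355:465],(440,520),interpolation=2);b=cv2.resize(s[200:330,185:275],(360,520),interpolation=2)
cv2.imwrite("pics/v6.png",cv2.convertScaleAbs(np.hstack([a,b]),alpha=1.8))
E
```

```text
[ 0.4303 -0.0593  0.2398] [-0.2345 -0.356   0.0058]
```

View pics/v6.png

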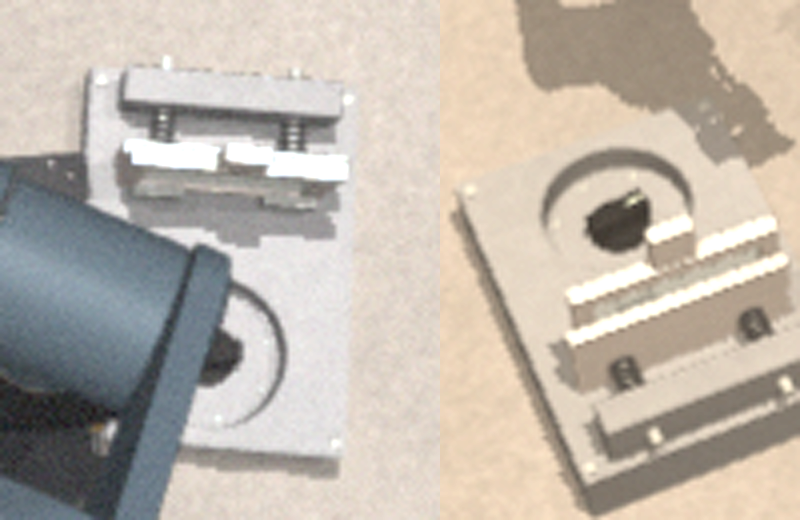

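The carrier stands square against the gate (scene crop (570,300)–(775,225)), and the knob's mark has moved round to (632,198). The arm is clear, so I'm handing in.

```bash
python3 -c "
from rig import robot
print(robot.hand_in())"
```

```text
the job is handed in; nothing more can be done
None
```

I handed the job in at about 27.5 s of the 54 s. The widest carrier is clamped upright on the deck, the dimmer is turned clockwise to its stop, and I saw nothing else disturbed; the hand-in returned no verdict.

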